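# Check the wall of a gas sample cylinder with a thickness gauge

### The job

Check the wall of the steel gas sample cylinder at its ringed test spot: first roll the cylinder along the mat, without lifting it off, until the ring faces straight up, and leave it lying still. Then take the pen-shaped thickness gauge out of its leaning stand and stand it upright on the middle of the ring, pressing lightly, so that its spring-loaded tip goes in part of the way but not to its stop, and never jamming it hard against the cylinder. Finish while still holding the gauge there for the reading, with nothing else on the bench disturbed.

Things in the scene. Friction and masses are not known exactly. Their poses are not given: they have to be found in the camera images.
- cyl_center (a point): Centre of the gas sample cylinder: plain steel, 50 mm in diameter (radius 25), round heads, necks 25 mm thick with hex plugs, 228 mm long over all, straight part 120 mm, 0.7 kg. Loose; lies on a rubber mat 3 mm thick (this point is 28 mm above the bench) in any direction. Its x axis is the long axis. It rolls without slipping and stays where it is left, but runs on about 10 mm after a push at 0.1 m/s.
- ring (a point): Middle of the test spot on the cylinder's wall: a thin dark painted ring 23 mm across, 30 mm from the cylinder's middle along its +x. Turns with the cylinder. z points straight out of the wall, x along the cylinder, y round it. It starts facing 35 to 70 degrees off straight up, to one side. Facing up, it is 53 mm above the bench.
- gauge_grip (a point): Where to grip the loose gauge (light grey, pen-shaped, 148 mm long, 0.14 kg): on its axis, 108 mm above the tip's end, 40 mm below its top. z runs from tip to top. The barrel is 28 mm wide along its x, 24 mm along its y, display on -x. It starts leaning 15 degrees towards its -x in the stand; the socket ends 45 mm below this point, and a 60 mm pull along the axis frees it.
- tip_end (a point): Middle of the flat end of the gauge's tip, a steel pin 10 mm in diameter on the gauge's axis, under the aluminium nose. z axis as the gauge's.
- probe_tip (a joint): How far the spring-loaded tip is pushed into the gauge: 0 m out, 0.010 m at its stop. The spring pushes with 1 N at 0 and 5 N at the stop (400 N/m). About 5 mm (3 N) is right.
- dock: The gauge's stand, fixed to the bench: a base plate 110 x 80 x 8 mm with a leaning dark socket, about 86 mm high. Origin: the middle of the base's underside; the gauge leans towards the stand's -x, which faces roughly towards the robot. The gauge's y is the stand's y.
- step_block: Bystander: steel calibration block with five steps, 75 x 25 x 20 mm. Origin under its middle.
- squeeze_bottle: Bystander: small white bottle, 38 mm in diameter, 105 mm high. Origin under its middle.
- spanner: Bystander: steel spanner, 170 mm long, lying on the bench. Origin under its middle.
- vial_rack: Bystander: grey rack of small amber vials, 60 x 110 x 39 mm. Origin under its middle.
Things that resemble listed ones, but are neither listed nor needed, are in the scene too. Of the things that look like the dock, the smallest one is meant.

How it is judged:
By the outcome, as a careful person would: the job done as asked, in the order asked, and still so for the second after the job is handed in, while the arm keeps its last pose, push and grip.
It also fails if it takes over 58 s, if anything falls off the work surface, if the arm or the gripper's body presses on something with over 40 N, if the wrist force passes 120 N, or if a joint passes its speed limit or range.

### The arm

A 6-joint arm with a two-finger parallel gripper is mounted at the origin on the work surface. World frame = base frame: x ahead of the robot, y to its left, z up, the work surface at z = 0. Lengths are in m, angles in rad, forces in N, time in s.
With the tool pointing down it reaches from about 0.3 to 0.75 m from the base axis. Payload 8.5 kg.
Tool frame: the origin (TCP) lies between the finger pads; the fingertips stand ctrl.tip_reach ahead of it and the grasp point (between the pads) lies 5 mm behind it (ctrl.tip_reach is the distance from the TCP to the fingertips, in m); z points along the fingers, y is the line along which they close (so a half turn about z gives the same grasp; the last joint's range is limited). The gripper opens to 88 mm and grips with 3 to 60 N. Pads are 18 mm wide; open, the fingers measure 123 mm over their backs; the gripper's body (75 mm by 187 mm) begins 45 mm behind the grasp point.
Start: joints at [-1.429, 0.381, 1.297, -0, 1.464, -0.215], TCP at [0.192, -0.515, 0.215] pointing down, gripper open.
Joint ranges: [-3.11, 3.11], [-0.89, 2.33], [0.22, 2.48], [-1.42, 4.56], [0.17, 2.85], [-2.88, 2.88]. Speed limits (rad/s): [2.39, 2.39, 3.14, 3.14, 3.14, 3.14].

### API

Orientations are given as a unit quaternion [w, x, y, z].
In Python, from bench import ctrl gives the robot as it stands.
- The arm moves only by the tool drive_tool, never from a script. Its argument "increments" is a list that holds one entry, the list of rows, each a list of 5 numbers: the finger opening in cm, from 0 to 8.81, then the shift along the world's x, y, z in cm, then the turn about the world's z in degrees. In form: [[[hand, x, y, z, spin], ...]]. A call has 1 to 5 rows; each row shifts and turns the commanded pose from where the row before left it; what a row does not reach is not made up. A row lasts 1/8 s, in which the tool goes at most 62.5 mm and 10.7 degrees, less where a joint would pass 70% of its speed; a pose out of reach is approached as far as the arm can. A call is refused whole if a number of a shift passes 6.25 or a number of a turn 10.7, either way. A call with a gripper value outside its range is refused whole. The fingers move at their own pace and stop on an object; "grip_force" is the grip in N (left out, the last holds). Time passes only in rows, so rows that do not move let the fingers close. It gives the time, the measured TCP pose, the force, the opening and the grip force at its end, in the units of the state.
- ctrl.state(): the state, without advancing time (a new reading comes with each control period).
- ctrl.read_camera(name): name is "scene" or "top"; returns a dict with "color" (420x560x3 uint8, blue, green, red), "K" (3x3 intrinsics, pixels), "rvec" (rotation vector, rad) and "tvec" (3), from world to camera coordinates, as OpenCV has them. Camera axes: x right, y down, z forward; pixel columns grow to the right and rows downward; lengths in m; the calibration is good to about 2 mm. A picture is of the moment at which its call begins. There is no depth.
- ctrl.hand_in(): hands the job in; it is judged then, once.
The state is a dict: "time_s": time; "joints": joint angles; "joint_vel": joint speeds; "effort": joint torques, N m; "eef_pos": TCP position; "orientation": TCP orientation; "ft_force": force on the tool from outside, world axes, zero at the start; "wrist_torque": the same for the moment, N m; "opening": finger opening in m; "grip_force": force on a finger pad.
Only numpy, scipy, OpenCV 4.12 (cv2) and the standard library are available. Lean on these libraries where they do the work, as an engineer would, in place of code of your own. Each camera call takes 0.05 s, during which the arm holds its last target. There are 200 camera calls.

## Working session

There is one attempt and no reset: what is moved stays moved. The work goes in short steps, Python scripts to look and compute and a tool call to move; the robot and the scene stay as the last step left them, time stands still between calls to the robot, and variables do not carry over. Pictures are saved under pics/ and viewed, at most 10 in all, crops included, and the job is handed in when it is done.

Besides the shell and the picture viewer there is one more tool, called as a command line: name --argument value ..., lists and objects as JSON in quotes. drive_tool: Moves the arm, as the interface text tells. Its arguments: {"type":"object","properties":{"increments":{"type":"array","items":{"type":"array","items":{"type":"array","items":{"type":"number"}}}},"grip_force":{"type":"number"}},"required":["increments"]}

```bash
mkdir -p pics
python3 - <<'E'
from bench import ctrl
import cv2,pickle
print(ctrl.state(),ctrl.tip_reach)
for n in("scene","top"):
    d=ctrl.read_camera(n);pickle.dump(d,open(n+".pkl","wb"));cv2.imwrite(f"pics/{n}0.png",d["color"]);print(d["K"],d["rvec"],d["tvec"])
E
```

```text
{'time_s': 0.0, 'joints': array([-1.42929892e+00,  3.81182107e-01,  1.29828909e+00, -2.44244538e-06,
        1.46356872e+00, -2.15279143e-01]), 'joint_vel': array([ 0.00077832,  0.00172495,  0.00100762, -0.00114753,  0.0005566 ,
       -0.00053572]), 'effort': array([ 2.45672054e-03, -4.37924016e+01, -2.24556345e+01,  7.14449259e-02,
        3.52598133e-02, -1.35465880e-04]), 'eef_pos': array([ 0.19205222, -0.51503727,  0.21483569]), 'orientation': array([-7.23184041e-04,  9.84130680e-01,  1.77443741e-01,  2.54760547e-05]), 'ft_force': array([ 0.4069402 , -0.6176416 , -0.25107433]), 'wrist_torque': array([-0.03979011, -0.05245702, -0.00051139]), 'grip_force': 0.0, 'opening': 0.08793969380286978} 0.014
[[422.45534914   0.         277.38674795]
 [  0.         422.45534914 208.52485607]
 [  0.           0.           1.        ]] [ 2.01938199  1.37981329 -0.54268296] [-0.14950718 -0.24512981  1.41692532]
[[414.37652301   0.         270.25560317]
 [  0.         414.37652301 213.26756395]
 [  0.           0.           1.        ]] [ 2.09173003 -2.14413398  0.19614395] [0.01565922 0.46532002 1.27852565]
```

View pics/scene0.png

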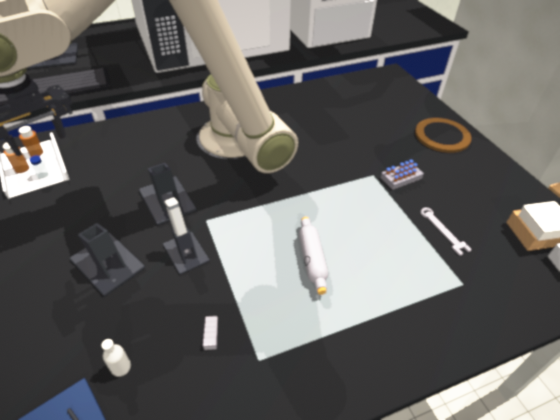

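View pics/top0.png

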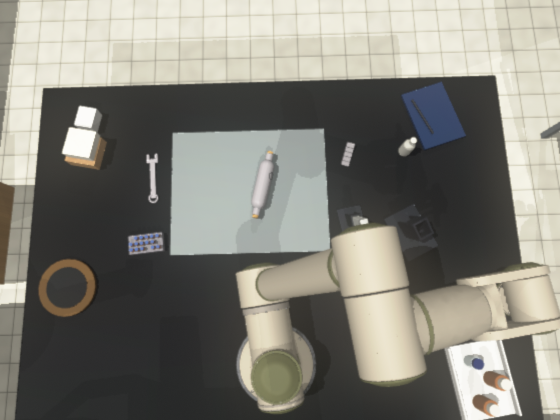

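Scene view: gauge in the middle stand at about (180,225), with decoy stands at (165,190) and (105,260). The cylinder runs from (305,217) to (322,292), with the ring on its left side near (308,262). In the top view the cylinder runs from (269,152) to (255,216), and the arm hides the stand. I'll zoom in for the details.

```bash
cat > h.py <<'E'
import numpy as np,cv2
from bench import ctrl
def cam(n): return ctrl.read_camera(n)
def ray(d,uv):
    R=cv2.Rodrigues(np.array(d["rvec"],float))[0];c=-R.T@np.ravel(d["tvec"])
    p=cv2.undistortPoints(np.array([[uv]],float),d["K"],None)[0,0]
    v=R.T@np.array([*p,1]);return c,v/np.linalg.norm(v)
def onz(d,uv,z):
    c,v=ray(d,uv);return c+v*(z-c[2])/v[2]
def proj(d,P):
    return cv2.projectPoints(np.array(P,float).reshape(-1,3),np.array(d["rvec"],float),np.array(d["tvec"],float),d["K"],None)[0][:,0]
def tri(d1,u1,d2,u2):
    c1,v1=ray(d1,u1);c2,v2=ray(d2,u2)
    s=np.linalg.lstsq(np.c_[v1,-v2],c2-c1,rcond=None)[0]
    a,b=c1+s[0]*v1,c2+s[1]*v2;return (a+b)/2,np.linalg.norm(a-b)
def crop(d,x0,y0,w,h,k):
    return cv2.resize(d["color"][y0:y0+h,x0:x0+w],None,fx=k,fy=k,interpolation=cv2.INTER_CUBIC)
E
python3 - <<'E'
from h import *;import pickle
s=pickle.load(open("scene.pkl","rb"));t=pickle.load(open("top.pkl","rb"))
a=crop(s,130,150,80,130,4.5);b=crop(s,280,200,60,100,5.8);c=crop(t,235,135,50,100,5.8)
H=590;out=np.zeros((H,800,3),np.uint8);x=0
for i in(cv2.resize(a,(360,585)),cv2.resize(b,None,fx=.65,fy=.65),cv2.resize(c,None,fx=.65,fy=.65)):
    h,w=i.shape[:2];w=min(w,800-x);out[:h,x:x+w]=i[:,:w];x+=w
cv2.imwrite("pics/z1.png",out)
print("mat/cyl ends top @28mm",onz(t,(269,152),.028),onz(t,(255,216),.028))
print("scene",onz(s,(305,217),.028),onz(s,(322,292),.028))
print("cams",ray(s,(0,0))[0],ray(t,(0,0))[0])
E
```

```text
mat/cyl ends top @28mm [0.67661553 0.00342936 0.028     ] [0.46106493 0.05370733 0.028     ]
scene [0.45043181 0.06113292 0.028     ] [0.67705252 0.00174672 0.028     ]
cams [ 1.12996061 -0.29769025  0.85128605] [ 0.21401917 -0.0013736   1.34372233]
```

View pics/z1.png

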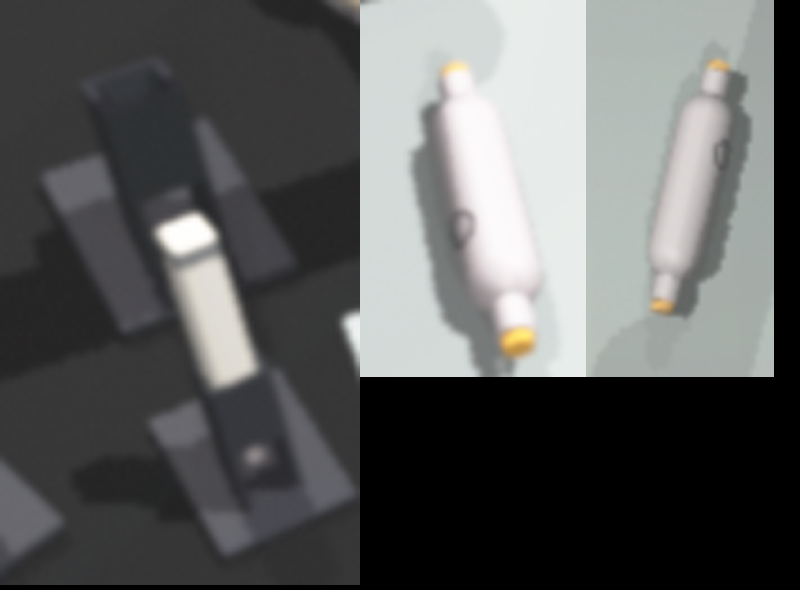

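Zoomed view: the ring is on the cylinder's -y side, at scene (307.3,260.5) and top (271,176). The gauge's top face is at scene (171.6,202), it leaves the socket at (182,235), and the base corners are at (163,244), (181,274) and (209,259).

Run:
```python
from h import *;import pickle
s=pickle.load(open("scene.pkl","rb"));t=pickle.load(open("top.pkl","rb"))
print("ring",tri(s,(307.3,260.5),t,(271.1,176.1)))
# cylinder from orange plugs in both views
for d,n in((t,"t"),(s,"s")):
    h=cv2.cvtColor(d["color"],cv2.COLOR_BGR2HSV)
    m=cv2.inRange(h,(8,90,100),(30,255,255));N,l,st,ce=cv2.connectedComponentsWithStats(m)
    for i in range(1,N):
        p=onz(d,ce[i],.028)
        if st[i][4]>8 and abs(p[1]-.03)<.1 and .4<p[0]<.75: print(n,ce[i],st[i][4],p.round(4))
for c in((163.3,244.4),(180.7,273.8),(208.9,259.3)): print("base",onz(s,c,.008).round(4))
print("gtop",onz(s,(171.6,202.2),.129+.0386).round(4), tri(s,(171.6,202.2),t,(358,220)))
print("sock",onz(s,(182.2,235.1),.086).round(4))
```

```text
ring (array([0.59082303, 0.00068071, 0.03978018]), np.float64(0.004791819428796025))
t [255.         215.84615385] 13 [0.4616 0.0537 0.028 ]
s [321.16981132 290.11320755] 53 [0.6718 0.0022 0.028 ]
base [ 0.3916 -0.3076  0.008 ]
base [ 0.4971 -0.2863  0.008 ]
base [ 0.4793 -0.2117  0.008 ]
gtop [ 0.4153 -0.2643  0.1676] (array([ 0.41477705, -0.25670815,  0.16426913]), np.float64(0.015562609255436876))
sock [ 0.4477 -0.2596  0.086 ]
```

drive_tool --increments '[[[8.8, 2.5, 3.62, 4, 9.73], [8.8, 2.5, 3.62, 4, 9.73], [8.8, 2.5, 3.62, 0, 9.73], [8.8, 2.5, 3.62, 0, 9.73], [8.8, 2.5, 3.62, 0, 9.73]]]'

```text
time_s: 0.72
eef_pos: [0.3177, -0.333, 0.2953]
orientation: [-0.0, 0.822, 0.569, 0.0]
ft_force: [0.5, -0.7, 1.0]
opening: 0.0877
grip_force: 0.0
```

drive_tool --increments '[[[8.8, 2.5, 3.62, 0, 9.73], [8.8, 2.5, 3.62, 0, 9.73], [8.8, 2.5, 3.62, 0, 9.73], [8.8, 2.5, 3.62, 0, 9.73], [8.8, 2.5, 3.62, 0, 9.73]]]'

```text
time_s: 1.35
eef_pos: [0.4426, -0.152, 0.2952]
orientation: [-0.0, 0.515, 0.857, 0.0]
ft_force: [0.9, -0.3, 0.3]
opening: 0.0883
grip_force: 0.0
```

drive_tool --increments '[[[8.8, 2.5, 3.62, 0, 9.73], [8.8, 2.5, 3.62, 0, 9.73], [8.8, 2.5, 3.62, -4, 9.73], [8.8, 2.5, 3.62, -4, 9.73], [8.8, 2.5, 3.62, -4, 9.73]]]'

```text
time_s: 1.98
eef_pos: [0.5676, 0.029, 0.174]
orientation: [-0.0, 0.116, 0.993, -0.0]
ft_force: [0.1, 0.3, 0.1]
opening: 0.0881
grip_force: 0.0
```

Run:
```python
from h import *
from scipy.spatial.transform import Rotation as R
s=ctrl.state();print(s["time_s"],s["eef_pos"],s["joints"]);q=s["orientation"];print(R.from_quat([*q[1:],q[0]]).as_matrix().round(3),s["ft_force"])
t=cam("top");sc=cam("scene");cv2.imwrite("pics/z2.png",np.vstack([crop(t,320,170,130,100,4)[:,:520],np.zeros((1,520,3),np.uint8)]))
import pickle;pickle.dump(t,open("top2.pkl","wb"))
```

```text
1.975 [0.56758738 0.02900746 0.17398035] [-1.57153492e-01  4.44936400e-01  1.31633505e+00 -6.84215999e-05
  1.38057780e+00 -1.49613717e+00]
[[-0.973  0.23  -0.   ]
 [ 0.23   0.973 -0.   ]
 [ 0.    -0.    -1.   ]] [0.14890984 0.32920995 0.08153513]
```

View pics/z2.png

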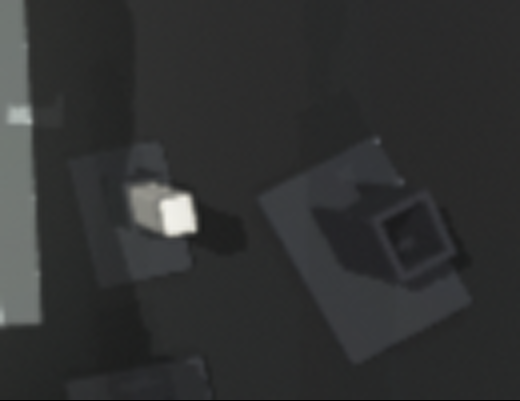

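Top crop: the gauge's top face is centred at (179,215), full-image (364.8,223.7). Its base corners are at crop (68,160), (160,142), (190,268) and (105,287). The larger stand to the right is the decoy. I'm lowering over the cylinder now and computing the gauge pose in the same step.

drive_tool --increments '[[[8.8, 0, 0, -5, 0], [8.8, 0, 0, -5, 0], [8.8, 0, 0, -2.5, 0], [8.8, 0, 0, -2.2, 0], [8.8, 0, 0, 0, 0]]]'

```text
time_s: 2.7
eef_pos: [0.5664, 0.0271, 0.0279]
orientation: [-0.001, 0.119, 0.993, -0.0]
ft_force: [0.3, -0.0, 0.9]
opening: 0.0879
grip_force: 0.0
```

Run:
```python
from h import *;import pickle
s=pickle.load(open("scene.pkl","rb"));t=pickle.load(open("top2.pkl","rb"))
f=lambda u,v:(320+u/4,170+v/4)
B=np.array([onz(t,f(*c),.008) for c in((68,160),(160,142),(190,268),(105,287))]);print(B.round(4),B.mean(0))
print("ang",[np.degrees(np.arctan2(*(v[1::-1]))) for v in (B[0]-B[3],B[1]-B[2])])
print("gtop",tri(s,(171.6,202.2),t,f(179,215)))
```

```text
[[ 0.478  -0.2151  0.008 ]
 [ 0.4911 -0.2914  0.008 ]
 [ 0.3863 -0.3089  0.008 ]
 [ 0.3725 -0.2392  0.008 ]] [ 0.43198348 -0.2636378   0.008     ]
ang [np.float64(12.911121578500733), np.float64(9.462949617972514)]
gtop (array([ 0.40592619, -0.26623885,  0.1595816 ]), np.float64(0.0048819790793301655))
```

drive_tool --increments '[[[7.5, 0, 0, 0, 0], [6.6, 0, 0, 0, 0], [6.0, 0, 0, 0, 0], [5.6, 0, 0, 0, 0], [5.6, 0, 0, 0, 0]]]'

```text
time_s: 3.32
eef_pos: [0.5671, 0.0277, 0.0285]
orientation: [0.0, 0.118, 0.993, 0.0]
ft_force: [-1.2, -0.1, 0.5]
opening: 0.0557
grip_force: 0.0
```

drive_tool --increments '[[[5.6, 0.06, 0.24, 0, 0], [5.6, 0.06, 0.24, 0, 0], [5.6, 0.06, 0.24, 0, 0], [5.6, 0.06, 0.24, 0, 0], [5.6, 0.06, 0.24, 0, 0]]]'

```text
time_s: 3.95
eef_pos: [0.5701, 0.0399, 0.0284]
orientation: [-0.0, 0.118, 0.993, -0.0]
ft_force: [1.1, 0.2, -0.2]
opening: 0.0561
grip_force: 0.0
```

drive_tool --increments '[[[5.6, 0.06, 0.24, 0, 0], [5.6, 0.06, 0.24, 0, 0], [5.6, 0.06, 0.24, 0, 0], [5.6, 0, 0, 0, 0], [5.6, 0, 0, 0, 0]]]'

```text
time_s: 4.58
eef_pos: [0.5719, 0.0468, 0.0285]
orientation: [0.0, 0.118, 0.993, -0.0]
ft_force: [-0.7, -0.2, -0.0]
opening: 0.056
grip_force: 0.0
```

Run:
```python
from h import *
import pickle
t=cam("top");s=cam("scene");pickle.dump((s,t),open("p3.pkl","wb"))
a=crop(s,270,190,75,115,5);b=crop(t,225,125,60,115,5)
cv2.imwrite("pics/z3.png",np.hstack([a,b]))
```

```text
(no output)
```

View pics/z3.png

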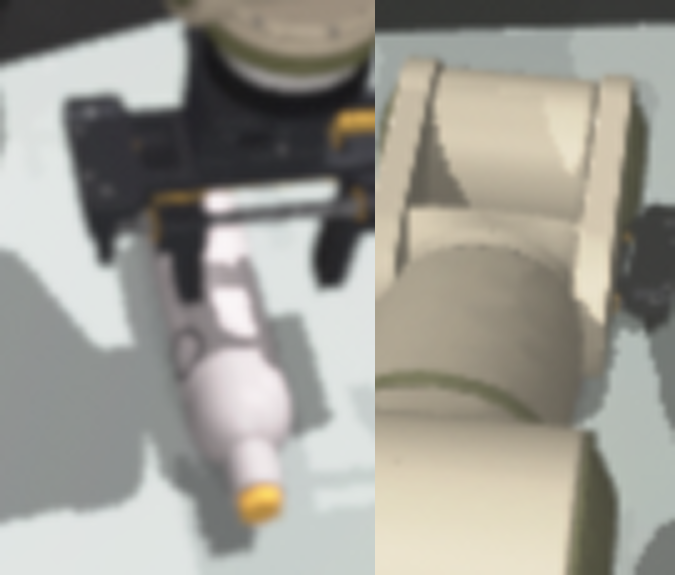

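The picture shows the left finger beside the cylinder, the ring at scene (307.6,260.4) and the plug at (322.4,290.6), so it has moved very little. I'll check this numerically.

Run:
```python
from h import *;import pickle
s,t=pickle.load(open("p3.pkl","rb"))
ax=np.array([.972,-.235,0]);n=np.array([.235,.972,0]);c=np.array([.568,.028,.028])
for m in(0,.005,.01,.016):
    th=np.radians(60.8)-m/.025;cc=c+n*m
    print(m,proj(s,[cc+ax*.03+.025*(-n*np.sin(th)+np.array([0,0,1])*np.cos(th)),cc+ax*.108]).round(1).tolist())
p=ctrl.state()["eef_pos"];print(p,proj(s,[p-n*.028+[0,0,-.014],p+n*.028+[0,0,-.014],p-n*.0455+[0,0,-.014]]).round(1).tolist())
h=cv2.cvtColor(s["color"],cv2.COLOR_BGR2HSV);m=cv2.inRange(h[270:310,300:345],(8,90,100),(30,255,255));M=cv2.moments(m,True);print(M["m10"]/M["m00"]+300,M["m01"]/M["m00"]+270)
```

```text
0 [[306.2, 260.9], [321.6, 290.5]]
0.005 [[309.5, 259.6], [323.7, 290.2]]
0.01 [[313.2, 258.3], [325.8, 290.0]]
0.016 [[317.9, 257.0], [328.4, 289.7]]
[0.57188945 0.04680403 0.02842497] [[308.4, 256.8], [330.4, 254.5], [301.4, 257.6]]
321.28846153846155 290.1730769230769
```

Run:
```python
from h import *
s=cam("scene");st=ctrl.state();p=st["eef_pos"];print(p,st["opening"],st["ft_force"],st["joints"])
n=np.array([.235,.972,0]);ax=np.array([.972,-.235,0]);k=8;x0,y0=270,200
im=crop(s,x0,y0,75,75,k)
for q,c in((p,(0,0,255)),(p-n*.028+[0,0,-.014],(0,255,0)),(p+n*.028+[0,0,-.014],(255,0,0)),(p-n*.028+ax*.009,(0,255,255)),(p-n*.028+[0,0,.035],(255,0,255))):
    u=proj(s,[q])[0];cv2.circle(im,tuple(int(v) for v in ((u-[x0,y0]+.5)*k)),4,c,2)
cv2.imwrite("pics/z4.png",im)
```

```text
[0.57189722 0.04676564 0.02843488] 0.05631133991829901 [-0.0380212  -0.1914792   0.20872395] [-1.24640273e-01  6.17572347e-01  1.48310960e+00 -6.07746249e-07
  1.04090408e+00 -1.45781007e+00]
```

View pics/z4.png

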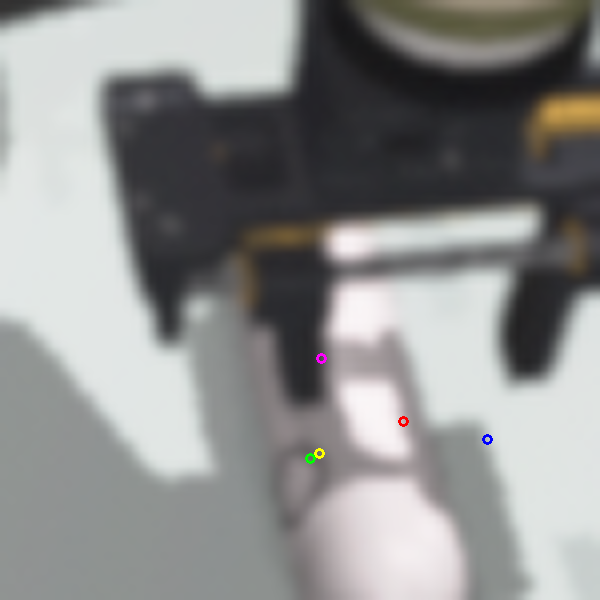

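The picture shows the fingertips at crop (305,400) and (530,375), above and behind where the reported TCP projects them (310,458). The cylinder has not moved. I'll check the calibration against the robot base.

Run:
```python
from h import *;import pickle
s,t=pickle.load(open("p3.pkl","rb"))
for n,d in(("s",s),("t",t)):
    c=[[.0,0,0]]+[[.09*np.cos(a),.09*np.sin(a),0] for a in np.arange(0,6.28,1.571)]
    print(n,proj(d,c).round(1).tolist())
# tilt / flange checks
p=ctrl.state()
print(p["orientation"],[k for k in dir(ctrl) if k[0]!="_"],ctrl.tip_reach)
n=np.array([.235,.972,0]);P=p["eef_pos"]
for z in (.014,.03,.04,.05,.06,.07): print(z,proj(s,[[*(P-n*.028)[:2],z],[*(P+n*.028)[:2],z]]).round(1).tolist())
```

```text
s [[232.8, 135.4], [241.2, 151.1], [258.1, 129.9], [225.1, 121.0], [206.7, 141.2]]
t [[275.3, 364.1], [274.6, 333.8], [246.2, 364.8], [276.1, 395.1], [304.5, 363.4]]
[ 3.31404164e-06  1.18533769e-01  9.92950022e-01 -2.81516559e-07] ['PlanningError', 'hand_in', 'read_camera', 'state', 'tip_reach'] 0.014
0.014 [[308.4, 256.9], [330.4, 254.6]]
0.03 [[308.8, 252.9], [331.1, 250.6]]
0.04 [[309.0, 250.4], [331.5, 248.1]]
0.05 [[309.3, 247.8], [331.9, 245.5]]
0.06 [[309.6, 245.2], [332.3, 242.9]]
0.07 [[309.9, 242.6], [332.8, 240.2]]
```

The fingertips really sit about 2 cm above the reported TCP: there was no contact force and the cylinder did not move. I'll back off, open the fingers, go down further in steps and watch the force.

drive_tool --increments '[[[5.6, 0, 0, 1.0, 0], [8, -0.23, -0.93, 0, 0], [8, -0.22, -0.94, 0, 0], [8, 0, 0, -1.0, 0], [8, 0, 0, 0, 0]]]'

```text
time_s: 5.35
eef_pos: [0.5668, 0.0281, 0.0273]
orientation: [-0.001, 0.119, 0.993, 0.0]
ft_force: [-0.5, -0.0, 0.7]
opening: 0.0798
grip_force: 0.0
```

drive_tool --increments '[[[8, 0, 0, -0.4, 0], [8, 0, 0, -0.4, 0], [8, 0, 0, -0.4, 0], [8, 0, 0, 0, 0], [8, 0, 0, 0, 0]]]'

```text
time_s: 5.98
eef_pos: [0.5675, 0.0282, 0.0165]
orientation: [0.0, 0.118, 0.993, -0.0]
ft_force: [-0.4, -0.4, -0.2]
opening: 0.0804
grip_force: 0.0
```

Run:
```python
from h import *
import pickle
s=cam("scene");t=cam("top");pickle.dump((s,t),open("p5.pkl","wb"));st=ctrl.state();p=st["eef_pos"];print(p,st["opening"],st["ft_force"],st["joints"])
n=np.array([.235,.972,0]);ax=np.array([.972,-.235,0]);k=6;x0,y0=255,180
im=crop(s,x0,y0,100,95,k)
for z in(0.003,.02,.04,.06,.08):
  for sg in(-1,1):
    q=p+sg*n*st["opening"]/2+ax*.009;q[2]=z
    u=proj(s,[q])[0];cv2.circle(im,tuple(int(v) for v in ((u-[x0,y0]+.5)*k)),3,(0,0,255),1)
cv2.imwrite("pics/z5.png",im)
```

```text
[0.56749333 0.02812161 0.01658069] 0.07976125807695379 [-0.10789662  0.08143068 -0.83914488] [-1.58775802e-01  6.26849257e-01  1.51025535e+00 -2.60618802e-05
  1.00421709e+00 -1.49199872e+00]
```

View pics/z5.png

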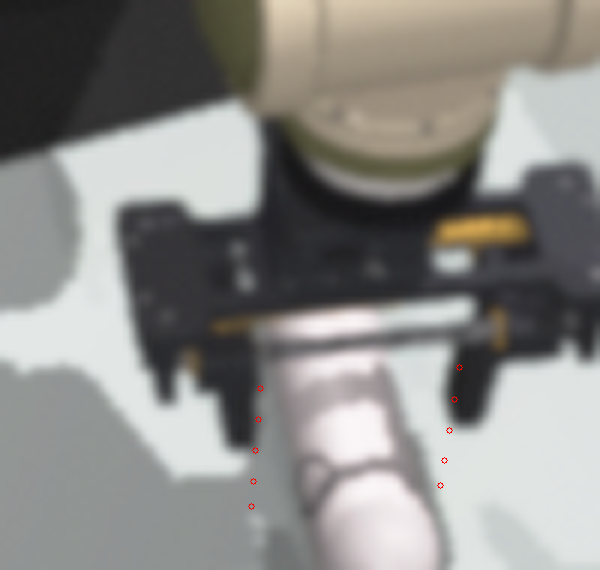

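Picture: the fingers straddle the cylinder, with the left fingertip at crop (253,447), about 40 mm above the bench. The true tip is therefore about 24 mm above the reported TCP. I'll lower 2.2 cm more, narrow the fingers and roll.

drive_tool --increments '[[[8, 0, 0, -0.6, 0], [8, 0, 0, -0.6, 0], [8, 0, 0, -0.5, 0], [8, 0, 0, -0.5, 0], [8, 0, 0, 0, 0]]]'

```text
time_s: 6.7
eef_pos: [0.5672, 0.0282, -0.006]
orientation: [-0.0, 0.118, 0.993, 0.0]
ft_force: [-0.8, -1.1, -1.1]
opening: 0.08
grip_force: 0.0
```

drive_tool --increments '[[[7, 0, 0, 0, 0], [6.4, 0, 0, 0, 0], [6, 0, 0, 0, 0], [5.6, 0, 0, 0, 0], [5.6, 0, 0, 0, 0]]]'

```text
time_s: 7.32
eef_pos: [0.5674, 0.0282, -0.0055]
orientation: [0.0, 0.118, 0.993, 0.0]
ft_force: [0.1, 0.1, 0.8]
opening: 0.0555
grip_force: 0.0
```

drive_tool --increments '[[[5.6, 0.06, 0.24, 0, 0], [5.6, 0.06, 0.24, 0, 0], [5.6, 0.06, 0.24, 0, 0], [5.6, 0.06, 0.24, 0, 0], [5.6, 0.06, 0.24, 0, 0]]]'

```text
time_s: 7.95
eef_pos: [0.5704, 0.0404, -0.0055]
orientation: [0.0, 0.118, 0.993, -0.0]
ft_force: [-0.3, -1.5, 0.0]
opening: 0.0559
grip_force: 0.2
```

```bash
cat > roll.py <<'E'
from h import *
def plug(d,c,r=22):
    x,y=int(c[0])-r,int(c[1])-r;h=cv2.cvtColor(d["color"][y:y+2*r,x:x+2*r],cv2.COLOR_BGR2HSV)
    M=cv2.moments(cv2.inRange(h,(8,90,100),(30,255,255)),True);return (M["m10"]/M["m00"]+x,M["m01"]/M["m00"]+y)
if __name__=="__main__":
    s=cam("scene");u=plug(s,(326,290));st=ctrl.state();print(u,onz(s,u,.028),st["eef_pos"],st["opening"],st["ft_force"],st["time_s"])
    cv2.imwrite("pics/r%d.png"%int(st["time_s"]*100),crop(s,270,200,90,100,6))
E
python3 roll.py
```

```text
(325.25, 289.8076923076923) [0.67445117 0.01124831 0.028     ] [ 0.57048285  0.04059501 -0.00554503] 0.05562521690498066 [ 0.28631702  0.48867825 -0.25899712] 8.0
```

drive_tool --increments '[[[5.6, 0.06, 0.24, 0, 0], [5.6, 0.06, 0.24, 0, 0], [5.6, 0.06, 0.24, 0, 0], [5.6, 0.06, 0.24, 0, 0], [5.6, 0.06, 0.24, 0, 0]]]'

```text
time_s: 8.62
eef_pos: [0.5734, 0.0523, -0.0055]
orientation: [0.0, 0.118, 0.993, -0.0]
ft_force: [0.1, -0.0, 0.5]
opening: 0.0562
grip_force: 0.2
```

drive_tool --increments '[[[5.6, 0.05, 0.2, 0, 0], [5.6, 0.02, 0.1, 0, 0], [5.6, 0, 0, 0, 0], [5.6, 0, 0, 0, 0]]]'

```text
time_s: 9.12
eef_pos: [0.5741, 0.0551, -0.0056]
orientation: [-0.0, 0.118, 0.993, 0.0]
ft_force: [0.0, 0.4, -0.4]
opening: 0.0556
grip_force: 0.0
```

```bash
python3 roll.py; ls pics
```

```text
(331.9622641509434, 289.0377358490566) [0.67814398 0.02653444 0.028     ] [ 0.57408813  0.05511452 -0.0055657 ] 0.05596185465142464 [1.14002925 0.04180649 0.47269821] 9.175
r800.png
r917.png
scene0.png
top0.png
z1.png
z2.png
z3.png
z4.png
z5.png
```

drive_tool --increments '[[[5.6, 0, 0, 2, 0], [5.6, 0, 0, 4, 0], [5.6, 0, 0, 5, 0], [6.5, 0, 0, 5, 0], [6.5, 0, 0, 4.5, 0]]]'

```text
time_s: 9.8
eef_pos: [0.5739, 0.0551, 0.2014]
orientation: [0.0, 0.119, 0.993, 0.0]
ft_force: [-0.1, 0.2, 0.3]
opening: 0.0648
grip_force: 0.0
```

drive_tool --increments '[[[6.5, -1.93, -3.99, 0, -8.15], [7, -1.93, -3.99, 0, -8.15], [7, -1.93, -3.99, 0, -8.15], [7, -1.93, -3.99, 0, -8.15]]]'

```text
time_s: 10.3
eef_pos: [0.4961, -0.1056, 0.1995]
orientation: [0.0, 0.395, 0.919, -0.0]
ft_force: [0.8, -0.6, 0.3]
opening: 0.0701
grip_force: 0.0
```

drive_tool --increments '[[[7, -1.93, -3.99, 0, -8.15], [7, -1.93, -3.99, 0, -8.15], [7, -1.93, -3.99, 0, -8.15], [7, -1.93, -3.99, 0, -8.15], [7, 0, 0, 0, 0]]]'

```text
time_s: 10.92
eef_pos: [0.4187, -0.266, 0.1993]
orientation: [-0.0, 0.636, 0.771, -0.0]
ft_force: [0.5, -0.5, -0.3]
opening: 0.0699
grip_force: 0.0
```

Run:
```python
from h import *
import pickle
s=cam("scene");t=cam("top");pickle.dump((s,t),open("p6.pkl","wb"));st=ctrl.state();print(st["eef_pos"],st["opening"])
a=crop(s,295,205,50,97,6);b=crop(t,225,140,50,97,6);cv2.imwrite("pics/z6.png",np.hstack([a,b]))
```

```text
[ 0.41964657 -0.26374828  0.1993854 ] 0.06968960847808614
```

View pics/z6.png

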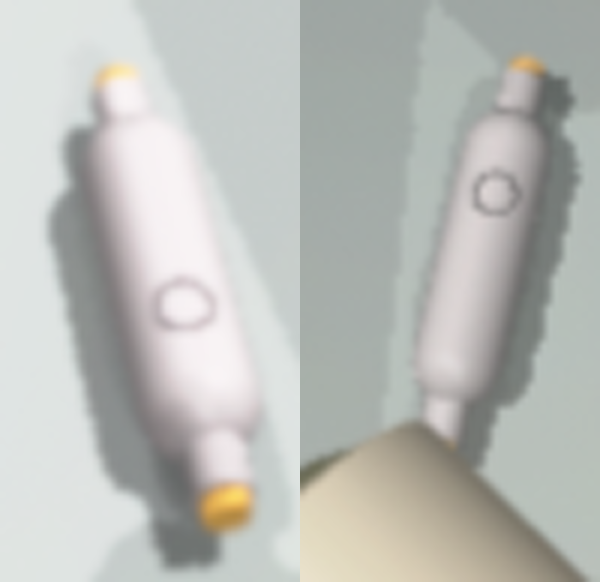

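Both views show the ring near the top: scene crop (184,304), and top crop (197,193) relative to its own panel. The cylinder edges in the top panel at that level are about x=158 and x=241.

Run:
```python
from h import *;import pickle
from roll import plug
s,t=pickle.load(open("p6.pkl","rb"))
f=lambda x,y,u,v:(x+(u+.5)/6-.5,y+(v+.5)/6-.5)
rs=f(295,205,184,304);rt=f(225,140,197,193)
print("ring tri",tri(s,rs,t,rt),"z53",onz(s,rs,.053),onz(t,rt,.053))
ut=plug(t,(264+48,150) if 0 else (262,151),12);us=plug(s,(332,289));print("plugs",ut,onz(t,ut,.028),us,onz(s,us,.028))
ax=np.array([.972,-.235,0]);n=np.array([.235,.972,0]);
for c in (onz(s,us,.028),): 
  c=c-ax*.107; r=tri(s,rs,t,rt)[0]-c;print("centre",c,"ax",r@ax,"n",r@n,"z",r[2])
# silhouette edges: rows across cylinder in top view, mean of both edges
g=cv2.cvtColor(t["color"],cv2.COLOR_BGR2HSV)
C=np.array([.574,.053,.028])
for k in (0,.03,-.03):
  q=C+ax*k
  print(k,[ [round(float(x),1) for x in proj(t,[q+n*o])[0]] for o in (-.025,.025)])
```

```text
ring tri (array([0.60190485, 0.0431299 , 0.05395566]), np.float64(0.0017045759423984495)) z53 [0.60151103 0.04437231 0.053     ] [0.6018352  0.04237776 0.053     ]
plugs (262.5, 150.5) [0.68244036 0.02496156 0.028     ] (332.03846153846155, 289.0) [0.67811598 0.02674353 0.028     ]
centre [0.57411198 0.05188853 0.028     ] ax 0.02907294721126605 n -0.0019820563939215606 z 0.02595565607987943
0 [[262.1, 183.7], [247.2, 180.6]]
0.03 [[264.0, 175.1], [249.2, 172.1]]
-0.03 [[260.1, 192.4], [245.2, 189.3]]
```

Run:
```python
from h import *;import pickle
s,t=pickle.load(open("p6.pkl","rb"))
ax=np.array([.972,-.235,0]);n=np.array([.235,.972,0]);C=np.array([.574,.052,.028])
o=np.arange(-.040,.0401,.002)
for nm,d in(("t",t),("s",s)):
  for k in(.0,-.02,.05):
    pr=[]
    for j in np.arange(-.006,.0061,.002):
        P=proj(d,[C+ax*(k+j)+n*q for q in o]).astype(np.float32)
        pr.append(cv2.remap(d["color"],P[None,:,0],P[None,:,1],cv2.INTER_LINEAR)[0].astype(float))
    m=np.mean(pr,0);print(nm,k,[ (int(a*1000),int(v[2]-v[1]),int(v[1])) for a,v in zip(o,m)])
```

```text
t 0.0 [(-40, -6, 152), (-38, -5, 136), (-36, -5, 128), (-33, -5, 124), (-31, -5, 122), (-29, -4, 119), (-27, -3, 116), (-25, -2, 113), (-23, 0, 112), (-21, 1, 116), (-19, 2, 125), (-17, 3, 135), (-15, 3, 145), (-13, 4, 155), (-11, 4, 163), (-9, 5, 171), (-7, 5, 177), (-5, 5, 183), (-3, 5, 189), (-1, 5, 195), (0, 6, 199), (2, 6, 204), (4, 7, 207), (6, 7, 210), (8, 6, 211), (10, 6, 211), (12, 6, 210), (14, 5, 208), (16, 6, 204), (18, 6, 198), (20, 5, 190), (22, 3, 181), (24, 1, 172), (26, -2, 169), (28, -5, 174), (30, -7, 181), (32, -7, 186), (34, -8, 188), (36, -8, 189), (38, -8, 190), (40, -8, 189)]
t -0.02 [(-40, -7, 154), (-38, -6, 137), (-36, -6, 128), (-33, -6, 125), (-31, -5, 124), (-29, -5, 122), (-27, -4, 118), (-25, -3, 113), (-23, 0, 112), (-21, 0, 116), (-19, 2, 125), (-17, 2, 135), (-15, 3, 146), (-13, 4, 155), (-11, 4, 163), (-9, 5, 171), (-7, 5, 178), (-5, 5, 184), (-3, 5, 190), (-1, 5, 195), (0, 5, 200), (2, 6, 204), (4, 6, 207), (6, 6, 210), (8, 7, 211), (10, 6, 211), (12, 6, 210), (14, 6, 208), (16, 6, 204), (18, 5, 199), (20, 5, 191), (22, 3, 181), (24, 1, 172), (26,
[... 1847 characters left out ...]
), (30, -2, 224), (32, -4, 224), (34, -4, 223), (36, -5, 219), (38, -6, 213), (40, -6, 207)]
s 0.05 [(-40, -3, 151), (-38, -3, 144), (-36, -3, 142), (-33, -3, 141), (-31, -4, 140), (-29, -4, 136), (-27, -3, 131), (-25, -1, 126), (-23, 1, 123), (-21, 4, 125), (-19, 6, 133), (-17, 7, 144), (-15, 8, 156), (-13, 9, 168), (-11, 9, 179), (-9, 9, 189), (-7, 10, 198), (-5, 9, 208), (-3, 8, 215), (-1, 7, 222), (0, 6, 227), (2, 6, 231), (4, 6, 234), (6, 5, 237), (8, 5, 239), (10, 5, 240), (12, 5, 240), (14, 5, 240), (16, 5, 239), (18, 5, 237), (20, 6, 234), (22, 6, 230), (24, 5, 224), (26, 2, 221), (28, -1, 221), (30, -3, 224), (32, -4, 226), (34, -5, 228), (36, -5, 227), (38, -4, 227), (40, -5, 227)]
```

Run:
```python
from h import *;import pickle
s,t=pickle.load(open("p6.pkl","rb"))
ax=np.array([.972,-.235,0]);n=np.array([.235,.972,0]);C=np.array([.574,.053,0])
K=8;R=.03
for nm,d in(("t",t),("s",s)):
    # rectify plane z=.053 around ring: 0.5 mm per px, rows=ax, cols=n
    g=np.arange(-.02,.02,.0005);P=np.array([C+[0,0,.053]+ax*(.03+a)+n*b for a in g for b in g])
    uv=proj(d,P).astype(np.float32).reshape(len(g),len(g),2)
    im=cv2.cvtColor(cv2.remap(d["color"],uv[...,0],uv[...,1],cv2.INTER_CUBIC),cv2.COLOR_BGR2GRAY)
    bh=cv2.morphologyEx(im,cv2.MORPH_BLACKHAT,np.ones((13,13),np.uint8));m=(bh>12).astype(np.uint8)
    N,l,st,ce=cv2.connectedComponentsWithStats(m);i=max(range(1,N),key=lambda i:st[i][4])
    pts=np.argwhere(l==i)[:,::-1].astype(np.float32);(c,ax2,an)=cv2.fitEllipse(pts);print(nm,"ring n,ax mm",g[0]*1e3+.5*c[0],g[0]*1e3+.5*c[1],ax2,st[i])
    # cylinder edges on plane .028
    o=np.arange(-.04,.0401,.0005);L=[]
    for k in np.arange(-.05,.055,.005):
        P=proj(d,[C+[0,0,.028]+ax*k+n*q for q in o]).astype(np.float32)
        v=cv2.remap(d["color"],P[None,:,0],P[None,:,1],cv2.INTER_LINEAR)[0].astype(float);r=cv2.blur((v[:,2]-v[:,0])[None],(3,1))[0]
        h=len(o)//2;a,b=np.gradient(r)[:h],np.gradient(r)[h:];L.append((k,o[a.argmax()],o[h+b.argmin()]))
    L=np.array(L)*1e3;mid=(L[:,1]+L[:,2])/2;print("edges",np.median(L[:,1:],0),"mid fit",np.polyfit(L[:,0],mid,1),np.std(mid))
c,v=ray(t,(270,213));print(c)
```

```text
t ring n,ax mm -2.6005287170410156 -0.7097225189208984 (45.604949951171875, 46.63593292236328) [  8  13  54  51 970]
edges [-26.5  23.5] mid fit [ 0.00181818 -1.1547619 ] 2.205885242984192
s ring n,ax mm -1.8790817260742188 -0.8938617706298828 (45.288414001464844, 46.898704528808594) [ 15  11  48  53 795]
edges [-25.  26.] mid fit [-0.02077922  0.17857143] 1.570075174767684
[ 0.21401917 -0.0013736   1.34372233]
```

The ring is about 1.8 mm (4°) short of straight up. I'll go back and roll it the rest of the way.

drive_tool --increments '[[[7, 1.924, 3.953, 0, 8.15], [7, 1.924, 3.953, 0, 8.15], [7, 1.924, 3.953, 0, 8.15], [7, 1.924, 3.953, 0, 8.15], [7, 1.924, 3.953, 0, 8.15]]]'

```text
time_s: 11.65
eef_pos: [0.5164, -0.0634, 0.1996]
orientation: [0.0, 0.322, 0.947, 0.0]
ft_force: [0.1, 0.0, -0.0]
opening: 0.0701
grip_force: 0.0
```

drive_tool --increments '[[[7, 1.924, 3.953, 0, 8.15], [7, 1.924, 3.953, 0, 8.15], [7, 1.924, 3.953, 0, 8.15], [7, 0, 0, -5, 0], [7, 0, 0, -5, 0]]]'

```text
time_s: 12.28
eef_pos: [0.5734, 0.0546, 0.0985]
orientation: [0.001, 0.116, 0.993, 0.0]
ft_force: [0.0, -0.3, -0.5]
opening: 0.0697
grip_force: 0.0
```

drive_tool --increments '[[[7, 0, 0, -4, 0], [7, 0, 0, -3, 0], [7, 0, 0, -2.2, 0], [7, 0, 0, -1.2, 0], [6.2, 0, 0, 0, 0]]]'

```text
time_s: 12.9
eef_pos: [0.5733, 0.053, -0.0048]
orientation: [-0.0, 0.118, 0.993, 0.0]
ft_force: [-0.6, 0.2, 0.5]
opening: 0.063
grip_force: 0.0
```

drive_tool --increments '[[[5.6, 0, 0, 0, 0], [5.6, 0, 0, 0, 0], [5.6, 0, 0, 0, 0]]]'

```text
time_s: 13.28
eef_pos: [0.5738, 0.0522, -0.0041]
orientation: [0.0, 0.118, 0.993, -0.0]
ft_force: [0.2, 0.0, -0.2]
opening: 0.0559
grip_force: 0.0
```

```bash
python3 roll.py
```

```text
(331.9622641509434, 289.0377358490566) [0.67814398 0.02653444 0.028     ] [ 0.57377871  0.05215167 -0.00416193] 0.05626399248929195 [ 1.26398187 -0.41681773  0.41241065] 13.325
```

drive_tool --increments '[[[5.6, 0.035, 0.146, 0, 0], [5.6, 0.035, 0.146, 0, 0], [5.6, 0.03, 0.12, 0, 0], [5.6, 0.01, 0.05, 0, 0], [5.6, 0, 0, 0, 0]]]'

```text
time_s: 13.95
eef_pos: [0.5747, 0.0569, -0.0046]
orientation: [-0.0, 0.118, 0.993, 0.0]
ft_force: [0.5, -0.2, 0.4]
opening: 0.0561
grip_force: 0.0
```

```bash
python3 roll.py
```

```text
(332.5686274509804, 288.94117647058823) [0.67841302 0.02795083 0.028     ] [ 0.57470183  0.05685232 -0.0045734 ] 0.056051654549883825 [0.19622385 0.27575594 0.84132667] 14.0
```

drive_tool --increments '[[[5.8, -0.05, -0.22, 0, 0], [6, 0, 0, 2, 0], [6, 0, 0, 4, 0], [6, 0, 0, 5, 0], [6, 0, 0, 5, 0]]]'

```text
time_s: 14.62
eef_pos: [0.5739, 0.0545, 0.157]
orientation: [-0.0, 0.119, 0.993, 0.0]
ft_force: [0.3, -0.0, 0.2]
opening: 0.0603
grip_force: 0.0
```

drive_tool --increments '[[[6, -1.93, -3.98, 4, -8.15], [7, -1.93, -3.98, 0, -8.15], [7, -1.93, -3.98, 0, -8.15], [7, -1.93, -3.98, 0, -8.15]]]'

```text
time_s: 15.12
eef_pos: [0.4961, -0.1058, 0.1956]
orientation: [0.0, 0.395, 0.919, -0.0]
ft_force: [1.3, -0.5, -0.9]
opening: 0.07
grip_force: 0.0
```

drive_tool --increments '[[[7, -1.93, -3.98, 0, -8.15], [7, -1.93, -3.98, 0, -8.15], [7, -1.93, -3.98, 0, -8.15], [7, -1.93, -3.98, 0, -8.15], [7, 0, 0, 0, 0]]]'

```text
time_s: 15.75
eef_pos: [0.4187, -0.2658, 0.1953]
orientation: [-0.0, 0.636, 0.771, -0.0]
ft_force: [0.7, 0.8, 0.2]
opening: 0.07
grip_force: 0.0
```

Run:
```python
from h import *;import pickle
s0=pickle.load(open("scene.pkl","rb"));t0=pickle.load(open("top2.pkl","rb"))
def face(d,c,r,th):
    x,y=c[0]-r,c[1]-r;g=cv2.cvtColor(d["color"][y:y+2*r,x:x+2*r],cv2.COLOR_BGR2GRAY);g=cv2.resize(g,None,fx=8,fy=8,interpolation=cv2.INTER_CUBIC)
    N,l,st,ce=cv2.connectedComponentsWithStats((g>th).astype(np.uint8));i=max(range(1,N),key=lambda i:st[i][4])
    return (x+(ce[i][0]+.5)/8-.5,y+(ce[i][1]+.5)/8-.5),st[i]/8,g.max()
for th in(225,235):
    a=face(s0,(172,202),10,th);b=face(t0,(365,224),8,th);print(th,a,b,tri(s0,a[0],t0,b[0]) )
s=cam("scene");t=cam("top");pickle.dump((s,t),open("p7.pkl","wb"));st=ctrl.state();p=st["eef_pos"];print(p,st["opening"])
u=np.array([np.cos(np.radians(11.2)),np.sin(np.radians(11.2)),0]);
x0,y0,k=130,130,5;im=crop(s,x0,y0,100,110,k)
for z in(.16,.2,.24):
  for sg in(-1,1):
    q=p+sg*u*st["opening"]/2;q[2]=z;v=proj(s,[q])[0];cv2.circle(im,tuple(int(w) for w in((v-[x0,y0]+.5)*k)),3,(0,0,255),1)
cv2.imwrite("pics/z7.png",im)
```

```text
225 ((np.float64(171.04892108093574), np.float64(201.64380545845657)), array([  4.   ,   6.375,  11.125,   7.5  , 464.875]), np.uint8(255)) ((np.float64(363.78091106290674), np.float64(223.2908532176428)), array([  3.75 ,   3.5  ,   6.875,   8.375, 345.75 ]), np.uint8(242)) (array([ 0.40662281, -0.26516698,  0.16157296]), np.float64(0.0007246775631563862))
235 ((np.float64(171.05917314593302), np.float64(201.61415968899522)), array([  4.25 ,   6.5  ,  10.625,   7.125, 418.   ]), np.uint8(255)) ((np.float64(362.8456101190476), np.float64(223.63002232142858)), array([  4.375,   4.625,   4.875,   6.75 , 168.   ]), np.uint8(242)) (array([ 0.40568264, -0.26390661,  0.1602945 ]), np.float64(0.001707662125164182))
[ 0.41972245 -0.2635363   0.19537576] 0.07001957718296742
```

View pics/z7.png

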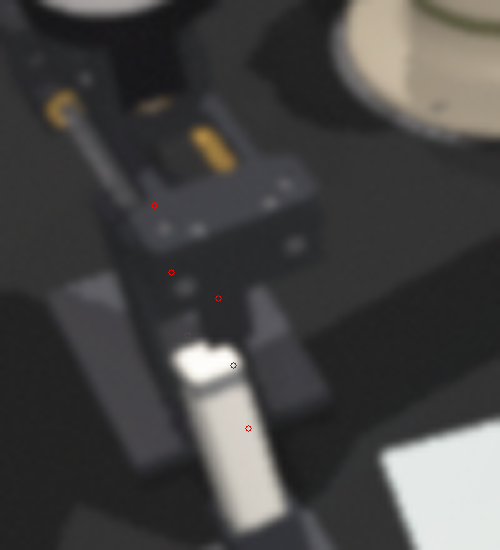

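The picture shows the near fingertip at crop (225,345), directly above the white gauge top, which agrees with the +38 mm z offset. The gauge grip point is about (0.417,-0.263,0.122), so I'm descending 11.3 cm and closing gently.

drive_tool --increments '[[[7, -0.3, 0.05, -2.5, 0], [7, 0, 0, -2.5, 0], [7, 0, 0, -2.5, 0], [7, 0, 0, -2.3, 0], [7, 0, 0, -1.5, 0]]]'

```text
time_s: 16.48
eef_pos: [0.4172, -0.2617, 0.0816]
orientation: [-0.001, 0.634, 0.774, 0.0]
ft_force: [1.5, -0.1, -1.1]
opening: 0.07
grip_force: 0.0
```

drive_tool --increments '[[[6, 0, 0, 0, 0], [5, 0, 0, 0, 0], [4.4, 0, 0, 0, 0], [4.0, 0, 0, 0, 0], [3.7, 0, 0, 0, 0]]]' --grip_force 8

```text
time_s: 17.1
eef_pos: [0.4173, -0.2634, 0.0829]
orientation: [0.001, 0.635, 0.773, 0.0]
ft_force: [1.5, 0.8, 2.8]
opening: 0.0394
grip_force: 7.3
```

Run:
```python
from h import *
s=ctrl.state();print(s["time_s"],s["eef_pos"],s["opening"],s["grip_force"],s["ft_force"],s["wrist_torque"])
```

```text
17.1 [ 0.41726482 -0.2634216   0.08292034] 0.039407436146836644 7.295074537396431 [1.52551684 0.77727434 2.76954248] [ 0.26353318 -0.60198964 -0.01221392]
```

drive_tool --increments '[[[2.4, 0, 0, 0, 0], [2.4, -0.2, -0.04, 0.77, 0], [2.4, -0.2, -0.04, 0.77, 0], [2.4, -0.2, -0.04, 0.77, 0], [2.4, -0.2, -0.04, 0.77, 0]]]' --grip_force 10

```text
time_s: 17.73
eef_pos: [0.4092, -0.2649, 0.1139]
orientation: [0.001, 0.635, 0.773, 0.0]
ft_force: [6.9, 1.3, -3.6]
opening: 0.0383
grip_force: 10.1
```

```bash
cat > g.py <<'E'
from h import *
import sys
st=ctrl.state();print(st["time_s"],st["eef_pos"],st["opening"],st["grip_force"],st["ft_force"],st["wrist_torque"])
s=cam("scene")
g=cv2.cvtColor(s["color"],cv2.COLOR_BGR2HSV)[130:250,140:215];m=cv2.inRange(g,(0,0,170),(40,70,255))
N,l,S,ce=cv2.connectedComponentsWithStats(m);
for i in range(1,N):
    if S[i][4]>15: print(S[i],ce[i]+[140,130])
cv2.imwrite("pics/g%d.png"%int(st["time_s"]*100),crop(s,120,120,120,120,5))
E
python3 g.py
```

```text
17.725 [ 0.40918474 -0.26493385  0.11389966] 0.03829023593939373 10.077081508934498 [ 6.92437208  1.30764117 -3.64607693] [ 0.22073389 -1.42726902 -0.0221251 ]
[ 60   0  12  21 190] [206.16315789 138.56315789]
[ 35  88  11  17 129] [179.79844961 226.11627907]
```

drive_tool --increments '[[[2.4, -0.15, -0.03, 0.77, 0], [2.4, -0.15, -0.03, 0.77, 0], [2.4, -0.15, -0.03, 0.77, 0], [2.4, -0.1, -0.02, 0.77, 0], [2.4, 0, 0, 0, 0]]]'

```text
time_s: 18.4
eef_pos: [0.4028, -0.2662, 0.1445]
orientation: [-0.0, 0.635, 0.773, -0.001]
ft_force: [-0.5, 0.2, -1.6]
opening: 0.028
grip_force: 10.0
```

```bash
python3 g.py
```

```text
18.4 [ 0.40278468 -0.26615224  0.14451127] 0.028045745578391828 9.999029746104497 [-0.51643924  0.19209509 -1.55953404] [-0.0169244  -0.10148649  0.01893693]
[ 60   0  12  21 190] [206.16315789 138.56315789]
[35 77  4 11 18] [176.11111111 211.55555556]
```

The gauge came out and straightened between the pads: the opening is 28.0 mm and the load equals its weight. I'll lift it, then re-measure the ring and tip.

drive_tool --increments '[[[2.4, -0.1, 0, 1, 0], [2.4, 0, 0, 2, 0], [2.4, 0, 0, 2.5, 0], [2.4, 0, 0, 2.5, 0], [2.4, 0, 0, 2, 0]]]' --grip_force 20

```text
time_s: 19.08
eef_pos: [0.4021, -0.266, 0.2454]
orientation: [0.0, 0.635, 0.773, -0.0]
ft_force: [-0.1, -0.1, -1.6]
opening: 0.0278
grip_force: 20.0
```

drive_tool --increments '[[[2.4, 0, 0, 0, 0], [2.4, 0, 0, 0, 0]]]'

```text
time_s: 19.32
eef_pos: [0.4019, -0.2657, 0.2433]
orientation: [-0.001, 0.635, 0.773, 0.0]
ft_force: [0.1, 0.7, -2.0]
opening: 0.0278
grip_force: 20.0
```

```bash
cat > ring.py <<'E'
from h import *
ax=np.array([.972,-.235,0]);n=np.array([.235,.972,0]);C=np.array([.574,.053,0])
def ring(d,th=12):
    g=np.arange(-.02,.02,.0005);P=np.array([C+[0,0,.053]+ax*(.03+a)+n*b for a in g for b in g])
    uv=proj(d,P).astype(np.float32).reshape(len(g),len(g),2)
    im=cv2.cvtColor(cv2.remap(d["color"],uv[...,0],uv[...,1],cv2.INTER_CUBIC),cv2.COLOR_BGR2GRAY)
    m=(cv2.morphologyEx(im,cv2.MORPH_BLACKHAT,np.ones((13,13),np.uint8))>th).astype(np.uint8)
    N,l,st,ce=cv2.connectedComponentsWithStats(m);i=max(range(1,N),key=lambda i:st[i][4])
    c,a,_=cv2.fitEllipse(np.argwhere(l==i)[:,::-1].astype(np.float32));b=g[0]+.0005*np.array(c)
    return C+[0,0,.053]+ax*(.03+b[1])+n*b[0],a,st[i][4]
E
python3 - <<'E'
from ring import *;import pickle
st=ctrl.state();p=st["eef_pos"];print(st["time_s"],p,st["opening"],st["ft_force"])
s=cam("scene");t=cam("top");pickle.dump((s,t,p),open("p8.pkl","wb"))
for d in(s,t):
    try: print(ring(d))
    except Exception as e: print(e)
cv2.imwrite("pics/z8.png",crop(s,110,90,130,140,4.2))
print("pred tip px",proj(s,[[p[0],p[1],p[2]-.068],[p[0],p[1],p[2]+.014],[p[0],p[1],p[2]+.08]]))
E
```

```text
19.325 [ 0.4019421  -0.26572585  0.24328826] 0.027779688573091568 [ 0.14881495  0.71174799 -1.95284019]
(array([0.60257359, 0.04717259, 0.053     ]), (45.74043273925781, 48.4223518371582), np.int32(652))
(array([0.60268816, 0.04651636, 0.053     ]), (45.95526123046875, 49.96202087402344), np.int32(1004))
pred tip px [[169.20013374 196.09209542]
 [162.60444135 168.66140207]
 [156.63521907 143.83612277]]
```

View pics/z8.png

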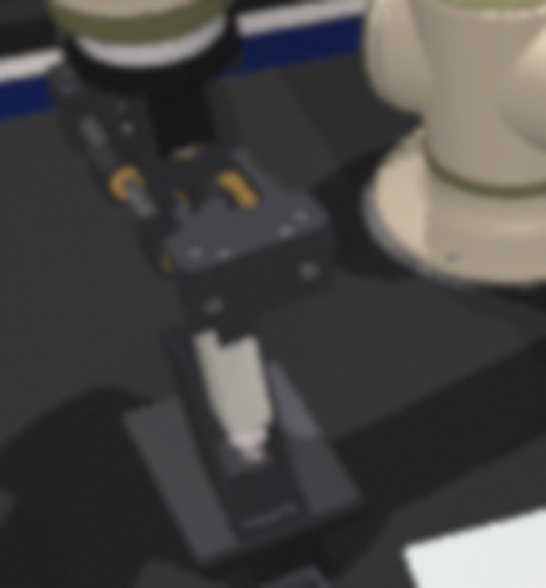

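The picture shows the gauge hanging upright with its tip at crop (252,462), full-image about (170,200), so the tip is about 78 mm below the reported TCP. The ring is at (0.6026,0.0469), on the cylinder's crest. Carrying it over.

drive_tool --increments '[[[2.4, 1.0, 1.56, 0, 0], [2.4, 2.0, 3.13, 0, 0], [2.4, 2.0, 3.13, 0, 0], [2.4, 2.0, 3.13, 0, 0], [2.4, 2.0, 3.13, 0, 0]]]'

```text
time_s: 20.05
eef_pos: [0.4927, -0.124, 0.2433]
orientation: [-0.001, 0.635, 0.773, -0.0]
ft_force: [0.5, 0.4, -2.1]
opening: 0.0276
grip_force: 20.0
```

drive_tool --increments '[[[2.4, 2.0, 3.13, 0, 0], [2.4, 2.0, 3.13, 0, 0], [2.4, 2.0, 3.13, 0, 0], [2.4, 2.0, 3.13, 0, 0], [2.4, 2.0, 3.13, -1, 0]]]'

```text
time_s: 20.68
eef_pos: [0.593, 0.0324, 0.2336]
orientation: [0.0, 0.635, 0.773, -0.0]
ft_force: [1.7, -0.4, -1.2]
opening: 0.0278
grip_force: 20.0
```

drive_tool --increments '[[[2.4, 1.0, 1.56, -2, 0], [2.4, 0.05, 0.0, -2, 0], [2.4, 0, 0, -1.2, 0], [2.4, 0, 0, 0, 0], [2.4, 0, 0, 0, 0]]]'

```text
time_s: 21.3
eef_pos: [0.603, 0.0465, 0.1827]
orientation: [0.0, 0.635, 0.773, 0.0]
ft_force: [0.2, -0.5, -1.3]
opening: 0.0282
grip_force: 20.0
```

```bash
cat > f.py <<'E'
from h import *
F=[]
for i in range(8):
    cam("scene");s=ctrl.state();F.append([*s["ft_force"],*s["eef_pos"]])
print(s["time_s"],np.mean(F,0).round(4),np.std(F,0)[:3].round(2),s["opening"],s["grip_force"])
E
python3 f.py
python3 - <<'E'
from h import *
s=cam("scene");p=ctrl.state()["eef_pos"]
x0,y0=300,190;im=s["color"][y0:y0+90,x0:x0+60]
g=cv2.cvtColor(im,cv2.COLOR_BGR2GRAY);v=cv2.cvtColor(im,cv2.COLOR_BGR2HSV)
print("pred tip",proj(s,[[p[0],p[1],p[2]-.078],[p[0],p[1],p[2]-.03],[.6026,.0469,.053]]).round(1).tolist())
u=proj(s,[[p[0],p[1],p[2]-.078]])[0].round().astype(int)
for y in range(u[1]-14,u[1]+24,2): print(y,s["color"][y,u[0]-14:u[0]+15,1].tolist())
E
```

```text
21.7 [ 0.0606 -0.2489 -1.2756  0.603   0.0468  0.1826] [0.42 0.5  0.23] 0.028267920126425747 19.999082358554006
pred tip [[328.6, 241.6], [330.8, 227.8], [326.4, 255.3]]
228 [217, 224, 228, 230, 233, 236, 237, 229, 200, 157, 136, 133, 135, 136, 138, 142, 149, 154, 156, 157, 158, 160, 166, 186, 209, 220, 221, 221, 221]
230 [214, 222, 227, 230, 233, 236, 236, 230, 206, 165, 140, 134, 135, 136, 139, 144, 152, 155, 156, 157, 158, 162, 173, 195, 214, 220, 221, 221, 221]
232 [208, 220, 227, 232, 234, 236, 237, 237, 233, 218, 178, 147, 136, 137, 140, 147, 153, 156, 157, 158, 160, 169, 188, 209, 219, 221, 221, 221, 221]
234 [202, 217, 227, 233, 236, 237, 237, 238, 238, 234, 219, 174, 145, 140, 142, 149, 154, 156, 158, 164, 173, 189, 207, 218, 221, 221, 221, 221, 221]
236 [194, 209, 222, 230, 235, 236, 237, 238, 238, 236, 223, 183, 155, 150, 150, 154, 157, 163, 177, 198, 211, 218, 220, 221, 221, 221, 221, 221, 221]
238 [188, 202, 217, 227, 234, 236, 237, 237, 238, 237, 231, 211, 177, 163, 163, 167, 173, 187, 205, 218, 221, 221, 221, 221, 221, 221, 221, 221, 221]
240 [180, 194, 208, 221, 230, 
[... 1219 characters left out ...]
 229, 235, 236, 237, 237, 234, 220, 194, 208, 223, 222, 217, 220, 222, 223, 223, 222, 222, 222, 222]
258 [121, 128, 141, 157, 172, 185, 189, 183, 177, 186, 204, 218, 221, 218, 211, 204, 207, 224, 231, 227, 220, 219, 221, 223, 223, 223, 223, 223, 222]
260 [120, 123, 134, 150, 165, 179, 192, 203, 212, 218, 221, 221, 222, 224, 228, 234, 237, 238, 236, 231, 223, 217, 219, 223, 223, 223, 223, 222, 222]
262 [121, 120, 128, 142, 158, 173, 186, 199, 213, 224, 231, 235, 236, 237, 237, 238, 239, 239, 238, 234, 227, 220, 217, 221, 223, 223, 223, 222, 223]
264 [123, 119, 123, 135, 149, 165, 179, 192, 206, 219, 228, 234, 236, 237, 237, 238, 239, 239, 238, 237, 232, 224, 218, 220, 222, 223, 223, 223, 222]
```

The tip's pixel (328.6,241.5) matches the prediction exactly. Descending to just above the ring.

drive_tool --increments '[[[2.4, -0.03, 0, -1.5, 0], [2.4, 0, 0, -1.5, 0], [2.4, 0, 0, -1.0, 0], [2.4, 0, 0, -0.4, 0], [2.4, 0, 0, 0, 0]]]'

```text
time_s: 22.38
eef_pos: [0.6025, 0.0469, 0.1379]
orientation: [-0.0, 0.635, 0.773, -0.0]
ft_force: [-0.5, -0.2, -2.1]
opening: 0.028
grip_force: 20.0
```

```bash
python3 f.py
python3 - <<'E'
from h import *
s=cam("scene");p=ctrl.state()["eef_pos"]
for y in range(234,266,2): print(y,s["color"][y,312:342,1].tolist())
E
```

```text
22.775 [-0.0525  0.0255 -1.1967  0.6027  0.0469  0.1384] [0.44 0.37 0.45] 0.027853356683497903 19.998953340109438
234 [154, 168, 182, 195, 209, 222, 229, 231, 231, 225, 203, 162, 140, 135, 137, 139, 139, 144, 151, 155, 155, 151, 146, 147, 161, 188, 213, 222, 223, 223]
236 [150, 165, 178, 189, 202, 217, 226, 230, 230, 221, 190, 154, 138, 136, 136, 138, 141, 147, 153, 156, 156, 158, 161, 166, 179, 201, 219, 222, 223, 223]
238 [143, 159, 175, 186, 197, 209, 222, 229, 228, 216, 176, 144, 136, 136, 137, 139, 142, 149, 155, 157, 158, 160, 163, 168, 185, 210, 221, 223, 223, 223]
240 [136, 151, 168, 182, 193, 204, 217, 225, 224, 205, 164, 139, 135, 136, 137, 139, 144, 151, 157, 159, 160, 161, 163, 172, 193, 215, 222, 223, 223, 223]
242 [129, 143, 160, 176, 189, 200, 211, 221, 222, 204, 165, 140, 135, 136, 138, 141, 146, 154, 158, 159, 160, 161, 166, 180, 204, 220, 223, 223, 223, 223]
244 [124, 135, 151, 168, 182, 195, 207, 218, 224, 221, 197, 165, 143, 138, 139, 142, 148, 155, 158, 159, 160, 161, 168, 189, 212, 222, 223, 223, 223, 223]
246 [123, 130, 143, 160, 176, 190, 203, 216, 226, 230, 2
[... 793 characters left out ...]
 228, 236, 236, 234, 221, 196, 211, 225, 224, 219, 222, 224, 225, 225, 225, 224]
258 [131, 127, 123, 122, 127, 134, 138, 141, 144, 142, 134, 128, 140, 174, 204, 210, 203, 197, 196, 205, 225, 232, 229, 223, 221, 224, 225, 225, 225, 225]
260 [136, 131, 126, 122, 123, 129, 135, 139, 143, 146, 151, 160, 183, 212, 221, 219, 215, 216, 223, 230, 235, 236, 232, 224, 219, 222, 225, 225, 225, 225]
262 [137, 131, 127, 123, 121, 126, 131, 137, 142, 148, 159, 184, 215, 231, 236, 235, 230, 226, 226, 228, 230, 230, 229, 227, 221, 220, 223, 225, 225, 225]
264 [138, 133, 129, 125, 121, 123, 129, 138, 150, 168, 186, 205, 221, 230, 236, 237, 233, 227, 226, 227, 228, 229, 228, 227, 223, 220, 222, 225, 225, 225]
```

drive_tool --increments '[[[2.4, 0, 0, -0.3, 0], [2.4, 0, 0, -0.3, 0], [2.4, 0, 0, -0.2, 0], [2.4, 0, 0, 0, 0]]]'

```text
time_s: 23.32
eef_pos: [0.6024, 0.0469, 0.1298]
orientation: [-0.0, 0.635, 0.773, -0.0]
ft_force: [0.5, 0.2, -1.5]
opening: 0.0281
grip_force: 20.0
```

```bash
python3 f.py
```

```text
23.725 [-0.3063  0.0858 -1.6239  0.6025  0.0469  0.1301] [0.22 0.32 0.34] 0.027787741766935884 19.999075171072036
```

Not in contact yet. Continuing in small steps.

drive_tool --increments '[[[2.4, 0, 0, -0.15, 0], [2.4, 0, 0, -0.15, 0], [2.4, 0, 0, 0, 0]]]'

```text
time_s: 24.1
eef_pos: [0.6024, 0.0469, 0.1269]
orientation: [-0.0, 0.635, 0.773, -0.0]
ft_force: [-1.3, -0.1, -0.9]
opening: 0.0279
grip_force: 20.0
```

```bash
python3 f.py
```

```text
24.5 [-0.0839 -0.0419 -1.4989  0.6025  0.0469  0.1271] [0.51 0.39 0.29] 0.02790395511655472 19.99904842930846
```

drive_tool --increments '[[[2.4, 0, 0, -0.1, 0], [2.4, 0, 0, -0.1, 0], [2.4, 0, 0, 0, 0]]]'

```text
time_s: 24.88
eef_pos: [0.6026, 0.0469, 0.1252]
orientation: [0.0, 0.635, 0.773, 0.0]
ft_force: [0.1, -0.4, -0.1]
opening: 0.0278
grip_force: 20.0
```

```bash
python3 f.py
```

```text
25.275 [-0.0894 -0.0983  0.0911  0.6026  0.0469  0.1251] [0.46 0.45 0.66] 0.027667656581128647 19.99901936855167
```

Contact: about +1.5 N, so roughly 1 mm in. Pressing about 3.8 mm more.

drive_tool --increments '[[[2.4, 0, 0, -0.13, 0], [2.4, 0, 0, -0.13, 0], [2.4, 0, 0, -0.12, 0], [2.4, 0, 0, 0, 0]]]'

```text
time_s: 25.78
eef_pos: [0.6026, 0.0469, 0.1213]
orientation: [0.0, 0.635, 0.773, 0.0]
ft_force: [-0.5, 0.0, 1.8]
opening: 0.0279
grip_force: 20.0
```

```bash
python3 f.py
python3 - <<'E'
from ring import *
from roll import plug
s=cam("scene");u=plug(s,(332,289));print(u,onz(s,u,.028))
for y in range(238,266,2): print(y,s["color"][y,312:342,1].tolist())
E
```

```text
26.175 [0.17   0.1559 1.8361 0.6026 0.0469 0.1213] [0.24 0.35 0.6 ] 0.02789967645644877 19.999028309248388
(332.5686274509804, 288.94117647058823) [0.67841302 0.02795083 0.028     ]
238 [142, 156, 169, 181, 196, 210, 222, 229, 229, 216, 176, 145, 137, 137, 138, 139, 142, 149, 154, 153, 142, 121, 110, 119, 149, 188, 210, 219, 223, 223]
240 [135, 149, 162, 175, 188, 201, 216, 225, 224, 205, 164, 140, 136, 137, 138, 140, 144, 151, 155, 156, 155, 156, 160, 171, 191, 215, 222, 223, 224, 223]
242 [129, 143, 158, 170, 182, 194, 209, 220, 220, 197, 159, 139, 136, 137, 138, 141, 147, 153, 156, 157, 159, 162, 166, 179, 202, 219, 223, 223, 223, 223]
244 [124, 136, 151, 167, 180, 191, 202, 212, 207, 177, 147, 137, 136, 137, 139, 143, 149, 155, 158, 159, 160, 162, 168, 187, 211, 222, 223, 223, 223, 223]
246 [123, 130, 143, 160, 176, 188, 199, 205, 196, 167, 142, 135, 136, 137, 138, 143, 151, 156, 158, 160, 161, 164, 174, 195, 216, 223, 223, 223, 223, 223]
248 [123, 125, 136, 152, 168, 183, 196, 204, 202, 183, 159, 143, 138, 137, 140, 146, 153, 157, 159, 160, 162, 166, 183, 207, 220, 223, 223, 223
[... 551 characters left out ...]
 147, 156, 177, 202, 201, 188, 209, 225, 224, 220, 222, 225, 225, 225, 225, 225]
258 [131, 127, 123, 122, 126, 133, 138, 141, 144, 142, 133, 124, 117, 112, 113, 122, 145, 171, 181, 192, 219, 229, 228, 223, 221, 224, 225, 225, 225, 225]
260 [135, 131, 125, 122, 124, 130, 135, 139, 143, 146, 150, 152, 150, 145, 149, 165, 190, 207, 219, 225, 229, 230, 229, 224, 219, 222, 225, 225, 225, 225]
262 [137, 132, 128, 123, 121, 125, 132, 137, 141, 146, 155, 176, 200, 213, 212, 214, 220, 223, 226, 228, 229, 229, 227, 224, 220, 220, 223, 225, 225, 225]
264 [138, 133, 129, 126, 121, 123, 130, 137, 145, 161, 180, 200, 219, 228, 230, 228, 223, 223, 225, 227, 228, 229, 228, 225, 221, 218, 222, 224, 225, 225]
```

```bash
python3 -c "
from bench import ctrl
print(ctrl.hand_in())"
```

```text
the job is handed in; nothing more can be done
None
```

I handed the job in at about 26 s. The cylinder was rolled along the mat until its ring faced up, within about 1–2°, and the gauge is held upright on the middle of the ring, pressed at about 3.2 N (tip about 5.5 mm in).

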